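# Lock the tool holder and run its clamp

## Robot

A 6-joint arm with a two-finger parallel gripper is mounted at the origin on the work surface. World frame = base frame: x ahead of the robot, y to its left, z up, the work surface at z = 0. Lengths are in m, angles in degrees, forces in N, time in s.
With the tool pointing down it reaches from about 0.25 to 0.725 m from the base axis. Payload 9.7 kg.
Tool frame: the origin (TCP) lies at the very end of the fingers, on their centre line; the grasp point (between the pads) lies 19 mm behind it; z points along the fingers, y is the line along which they close (so a half turn about z gives the same grasp; the last joint's range is limited). The gripper opens to 85 mm and grips with 20 to 120 N. Pads are 22 mm wide; open, the fingers measure 114 mm over their backs; the gripper's body (76 mm by 85 mm) begins 54 mm behind the grasp point. The pads swing forward as they close: fully open they stand 13 mm farther back than shut.
Start: joints at [-66.979, 4.979, 10.078, 95.1, 0, 90], TCP at [0.215, -0.506, 0.231] pointing down, gripper open.
Joint ranges: [-179.16, 179.16], [-48.56, 103.87], [-65.8, 70.77], [-126.05, 130.52], [-82.76, 87.17], [-180, 180]. Speed limits (degrees/s): [127.2, 127.2, 147.25, 180, 180, 180].

## Interface

Orientations are given as [roll, pitch, yaw] about the fixed x, y, z axes, in that order (R = Rz(yaw) Ry(pitch) Rx(roll)).
In Python, from workcell import bot, viewer, finder gives the robot as it stands. The module is installed in compiled form; this text tells all that it offers.
- The arm moves only by the shell command python3 -m inch 'ROWS' [FORCE]. ROWS is JSON, a list that holds one entry, the list of rows, each a list of 7 numbers: the opening in per cent of the stroke, from 0 (shut) to 100 (fully open), then the shift along the tool's x, y, z in mm, then the turn, a rotation vector about the tool's x, y, z in degrees. In form: [[[grip, tx, ty, tz, ax, ay, az], ...]]. A call has 1 to 8 rows; each row shifts and turns the commanded pose from where the row before left it, along the tool's axes as they then stand; what a row does not reach is not made up. A row lasts 1/8 s, in which the tool goes at most 62.5 mm and 10.7 degrees, less where a joint would pass 70% of its speed; a pose out of reach is approached as far as the arm can. A call with a gripper value outside its range is refused whole. The fingers move at their own pace and stop on an object; FORCE is the grip in N (left out, the last holds). Time passes only in rows, so rows that do not move let the fingers close. It gives the time, the measured TCP pose, the force, the opening and the grip force at its end, in the units of the state.
- bot.get_obs(): the state, without advancing time (a new reading comes with each control period).
- viewer.camera(name): name is "side" or "top"; returns a dict with "pixels" (420x560x3 uint8, red, green, blue), "vfov" (degrees; the focal length in pixels is half the picture's height over the tangent of half this angle, whatever the lens; pixels are square), "cx", "cy" (the principal point, pixels), "R" (3x3) and "t" (3): a world point X has camera coordinates R X + t. Camera axes: x right, y down, z forward; pixel columns grow to the right and rows downward; lengths in m; the calibration is good to about 2 mm. A picture is of the moment at which its call begins. There is no depth.
- bot.job_done(): hands the job in; it is judged then, once.
Trained networks look in the newest picture that a camera, given by its name, has taken for a name from the list of things; names that differ only in an ending like _2 or _b are one class to them, and where a whole thing is asked for, a point or a joint stands for the part that bears it (a point fixed in the world has none). Each returns a list of dicts, best first, with "conf" (0 to 1); they miss things now and then, are a little off and sometimes report something else, mostly with a low value. They report only what shows in the picture. A call takes as long as a camera call.
- finder.outline_of(camera, thing): "pixels" (420x560 bool, what is visible of it) and "extent" ([centre column, centre row, width, height] in pixels, round what is visible of it).
- finder.mark_of(camera, thing): "position" ([column, row] in pixels: a listed point, or the origin of a listed thing).
The state is a dict: "time": time; "q": joint angles; "qd": joint speeds; "joint_efforts": joint torques, N m; "ee_pos": TCP position; "tcp_rot": TCP orientation; "wrist_force": force on the tool from outside, world axes, zero at the start; "torque": the same for the moment, N m; "opening": finger opening in m; "grasp_force": force on a finger pad.
Only numpy, scipy, OpenCV 4.12 (cv2) and the standard library are available. Lean on these libraries where they do the work, as an engineer would, in place of code of your own. Each camera call takes 0.05 s, during which the arm holds its last target. There are 200 camera calls.

## Task

Lock the tool holder for a clamp cycle by pressing only, with the fingertips: first push the steel lock bolt fully home into the socket block by its upright thumb plate, next tip the rocker on the console right over by pressing its raised far end down, and then press the small round button to the bottom, keep it down for about two seconds and let it come back up. Keep to that order, never press the large square release key, and leave the tool holder and all the loose parts standing where they are, neither lifted nor knocked about.

Things in the scene. Friction and masses are not known exactly. Their poses are not given: they have to be found in the camera images.
- fixture: Locking fixture, fixed to the bench: a dark steel plate 160 x 240 x 16 mm (x, y, z) with a grey socket block 90 x 90 mm centred at (0, +50) mm on it, block top 66 mm above the bench. Origin: centre of the plate's underside; yaw up to 0.3 rad either way. The bolt slides along its +y into the block's -y face. The plate behind the bolt's thumb plate is free.
- bolt_push (a point): Centre of the pushing face (facing fixture -y) of the bolt's upright steel thumb plate: 42 mm wide (x), 10 mm thick, from 19 to 63 mm above the bench; this point is 41 mm above the bench and moves with the bolt. Push along fixture +y. A 15 mm square bar on the far side enters the block; even at home the thumb plate stays 25 mm short of the block.
- bolt (a joint): Travel of the lock bolt towards the block: 0 fully drawn back, 0.030 m fully home (hard stop). It starts between 0 and 0.008. Dry friction of about 3 N holds it wherever it is left.
- holder: Steel tool holder standing loose and upright in the block's hole: 35 mm shank, 62 mm flange resting on the block, 46 mm nose and 16 mm cutter shank above; its top is 136 mm above the bench. Origin: centre of its underside, 21 mm above the bench. Not to be disturbed.
- console: Grey control console, fixed to the bench: 190 x 300 mm (x, y), flat top 55 mm above the bench. Origin: centre of its underside; yaw up to 0.3 rad either way. Three controls with black housings and off-white caps stand in a row along its y, 90 mm apart, 30 mm to the -x (robot) side of its middle: a rocker, a small round button and a large square key, in any order.
- rocker_base: Black housing of the rocker, 84 x 46 x 12 mm, fixed on the console, turned with it. Origin: centre of its underside, 55 mm above the bench. Pivot axis along y, 18 mm above the origin. The rocker is a V of two lobes, each 34 mm long (x), 32 mm wide (y); at the start the near (-x) lobe lies level and the far (+x) lobe slopes up outwards at about 25 degrees.
- rocker_press (a point): Point on the top of the rocker's far (raised, +x) lobe, 22 mm from the pivot; it moves with the rocker. It is about 87 mm above the bench at the start and 78 mm when the rocker is fully over (the far lobe is then level). Press it straight down.
- rocker (a joint): Rocker angle: 0 off (far lobe up), 0.44 rad fully over (far lobe level, hard stop). Starts between 0 and 0.04. Dry friction (0.07 N m, 2 to 4 N at the lobe) holds it wherever it is left.
- button_base: Black round housing of the small button, 42 mm in diameter, 12 mm high, fixed on the console. Origin: centre of its underside, 55 mm above the bench.
- button_top (a point): Centre of the top of the small round button (26 mm diameter off-white cap), 77 mm above the bench when released; moves with the button. Press straight down.
- button (a joint): Depth of the round button: 0 released, 0.006 m at the bottom (hard stop). Sprung: 1.5 N starts it, 5 N holds it at the bottom; it comes back when let go.
- key_base: Black square housing 60 x 60 x 12 mm of the release key, with a 42 mm square off-white cap whose top is 77 mm above the bench, fixed on the console. Origin: centre of the housing's underside. Not to be pressed.
- key (a joint): Depth of the square release key: 0 released, 0.006 m at the bottom. Sprung. Not to be pressed.
- collet_a: Steel collet standing loose on the console's back strip, 30 mm diameter, 40 mm high. Origin: centre of its underside. Bystander.
- nut: Dark steel collet nut lying loose on the console's back strip, 36 mm diameter, 22 mm high. Origin: centre of its underside. Bystander.
- collet_b: Steel collet standing loose on the fixture plate beside the bolt, 30 mm diameter, 40 mm high. Origin: centre of its underside. Bystander.
- chuck: Steel drill chuck standing on the bench at the left, 54 mm diameter, 78 mm high. Origin: centre of its underside. Bystander.
- wrench: Steel wrench lying at the back of the bench. Origin: centre of its underside. Bystander.
- oil: White plastic oil bottle standing on the bench at the right, 60 mm diameter, 150 mm high. Origin: centre of its underside. Bystander.
- strap: Dark steel stepped clamp strap lying on the bench at the right, 95 x 30 x 30 mm. Origin: centre of its underside. Bystander.

How it is judged:
By the outcome, as a careful person would: the job done as asked, in the order asked, and still so for the second after the job is handed in, with the robot touching nothing.
It also fails if it takes over 45 s, if anything falls off the work surface, if the arm or the gripper's body presses on something with over 40 N, if the wrist force passes 120 N, or if a joint passes its speed limit or range.

## Working session

There is one attempt and no reset: what is moved stays moved. The work goes in short steps, Python scripts to look and compute and a shell command to move; the robot and the scene stay as the last step left them, time stands still between calls to the robot, and variables do not carry over. Pictures are saved under pics/ and viewed, at most 10 in all, crops included, and the job is handed in when it is done.

```bash
mkdir -p pics; cat > h.py <<'E'
import numpy as np, cv2
from workcell import bot, viewer, finder
def ray(c,p):
    f=210/np.tan(np.radians(c['vfov'])/2); R=np.array(c['R']);t=np.array(c['t'])
    d=R.T@np.array([(p[0]-c['cx'])/f,(p[1]-c['cy'])/f,1]); return -R.T@t,d/np.linalg.norm(d)
def atz(c,p,z):
    o,d=ray(c,p); return o+d*(z-o[2])/d[2]
def proj(c,X):
    f=210/np.tan(np.radians(c['vfov'])/2); x=np.array(c['R'])@np.array(X)+np.array(c['t'])
    return [c['cx']+f*x[0]/x[2],c['cy']+f*x[1]/x[2]]
def tri(rs):
    A=sum(np.eye(3)-np.outer(d,d) for o,d in rs); b=sum((np.eye(3)-np.outer(d,d))@o for o,d in rs)
    return np.linalg.solve(A,b)
E
cat > m.py <<'E'
from h import *
cs={n:viewer.camera(n) for n in('top','side')}
for n,c in cs.items():
    cv2.imwrite(f'pics/{n}0.png',c['pixels'][:,:,::-1]); print(n,c['vfov'],c['cx'],c['cy'],ray(c,(c['cx'],c['cy'])))
Z=dict(fixture=0,bolt_push=.041,holder=.021,console=0,rocker_base=.055,rocker_press=.087,button_base=.055,button_top=.077,key_base=.055,collet_a=.055,nut=.055,collet_b=.016,chuck=0,oil=0,strap=0)
for k,z in Z.items():
    rs=[]
    for n,c in cs.items():
        for m in finder.mark_of(n,k)[:2]:
            print(k,n,round(m['conf'],2),np.round(m['position'],1),np.round(atz(c,m['position'],z),4))
E
python3 m.py; python3 -c "
from h import *
print(bot.get_obs())"
```

```text
top 54.44111839334821 286.19807344629476 208.9970071992739 (array([0.36903184, 0.01179196, 1.28001767]), array([ 0.20728164, -0.00630363, -0.978261  ]))
side 43.85457132785503 278.5948302951174 203.3952995248087 (array([0.08502479, 0.94827883, 1.25618284]), array([ 0.32842415, -0.58672851, -0.74019406]))
fixture top 0.58 [227.7 241.9] [0.544  0.1932 0.    ]
fixture top 0.57 [244.6 238.3] [0.5527 0.1396 0.    ]
fixture side 0.89 [268.1 273.7] [0.5299 0.206  0.    ]
bolt_push top 0.52 [347.3 219.6] [ 0.5883 -0.1826  0.041 ]
bolt_push top 0.43 [243.8 237.2] [0.5503 0.1379 0.041 ]
bolt_push side 0.62 [274.  246.6] [0.5497 0.1395 0.041 ]
holder top 0.52 [204.5 245.5] [0.5337 0.2623 0.021 ]
holder side 0.95 [265.  281.9] [0.5157 0.2466 0.021 ]
holder side 0.5 [384.3 140.3] [ 0.4609 -0.4936  0.021 ]
console top 0.81 [349.4 221.1] [ 0.5903 -0.1953  0.    ]
console top 0.56 [449.4 257.7] [ 0.4583 -0.497   0.    ]
console side 0.74 [313.2 181.6] [ 0.5922 -0.194   0.    ]
console side 0.49 [327.8 150.4] [ 0.6204 -0.3608  0.    ]
rocker_base top 0.75 [377.8 225.6] [ 0.5625 -0.2713  0.055 ]
rocke
[... 1674 characters left out ...]
 [ 0.6055 -0.4918  0.    ]
{'time': 1.6, 'q': array([-6.69776183e+01,  4.97717818e+00,  1.00795373e+01,  9.50988982e+01,
        4.16389597e-04,  8.99988189e+01]), 'qd': array([ 0.06842748,  0.00220592,  0.0795902 , -0.02295765, -0.12747525,
       -0.04321462]), 'joint_efforts': array([-9.52986811e-04, -5.20101500e+01,  4.64849246e+01,  1.84537792e-03,
       -9.21321976e-05, -5.29442037e-07]), 'ee_pos': array([ 0.21510452, -0.50619932,  0.23131253]), 'tcp_rot': array([ 1.79996539e+02, -4.16318252e-04,  2.30235628e+01]), 'wrist_force': array([-0.62903263,  0.84360593, -0.01121884]), 'torque': array([ 0.00589597, -0.00095347, -0.0133782 ]), 'grasp_force': 0.0, 'opening': 0.08541694563520795}
```

```bash
python3 -c "
import cv2
a=cv2.imread('pics/top0.png')[150:310,170:490];b=cv2.imread('pics/side0.png')[110:330,200:420]
cv2.imwrite('pics/t0c.png',cv2.resize(a,(800,400),interpolation=cv2.INTER_CUBIC));cv2.imwrite('pics/s0c.png',cv2.resize(b,(600,600),interpolation=cv2.INTER_CUBIC))"
```

```text
(no output)
```

View pics/t0c.png

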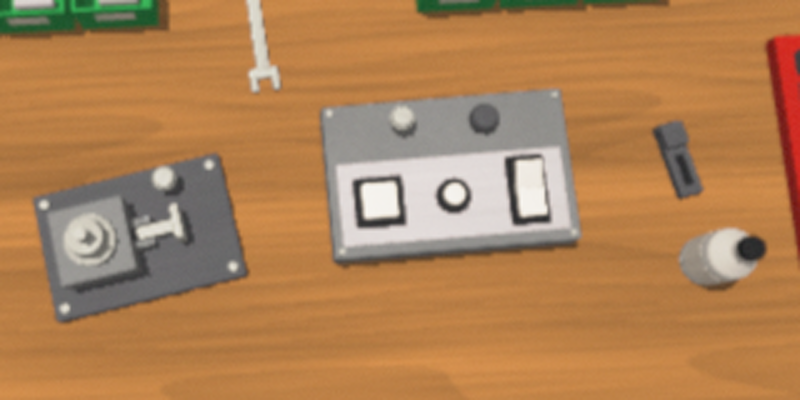

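View pics/s0c.png

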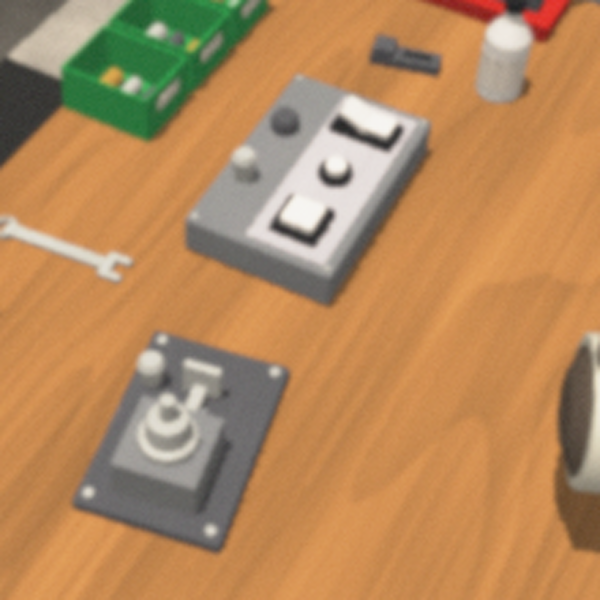

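```bash
cat > y.py <<'E'
from h import *
c=viewer.camera('top')
for z,P in((.016,[(43,204),(209,164),(233,267),(65,308)]),(.055,[(329,113),(556,94),(574,232),(342,252)])):
    W=np.array([atz(c,(170+u/2.5,150+v/2.5),z) for u,v in P]); print(W.round(3).tolist(),W.mean(0).round(4))
    e=(W[0]-W[1])+(W[3]-W[2]); x=(W[0]-W[3])+(W[1]-W[2])
    print(np.degrees(np.arctan2(-e[0],e[1])),np.degrees(np.arctan2(x[1],x[0])))
    a=np.arctan2(-e[0]+x[1],e[1]+x[0]);R=np.array([[np.cos(a),-np.sin(a)],[np.sin(a),np.cos(a)]]);m=W.mean(0)[:2]
    for p in [(0,.05),(0,-.03)] if z<.02 else [(-.03,.09),(-.03,0),(-.03,-.09),(-.008,-.09)]: print(np.degrees(a).round(2),p,(m+R@p).round(4))
E
python3 y.py
```

```text
[[0.581, 0.317, 0.016], [0.621, 0.107, 0.016], [0.49, 0.082, 0.016], [0.45, 0.29, 0.016]] [0.5356 0.1993 0.016 ]
10.783162083071828 11.215231402305879
10.95 (0, 0.05) [0.5261 0.2483]
10.95 (0, -0.03) [0.5413 0.1698]
[[0.67, -0.046, 0.055], [0.679, -0.328, 0.055], [0.507, -0.332, 0.055], [0.497, -0.051, 0.055]] [ 0.5881 -0.1892  0.055 ]
1.9188084109628603 1.4756702919488442
1.75 (-0.03, 0.09) [ 0.5554 -0.1002]
1.75 (-0.03, 0) [ 0.5582 -0.1901]
1.75 (-0.03, -0.09) [ 0.5609 -0.2801]
1.75 (-0.008, -0.09) [ 0.5829 -0.2794]
```

Top view: fixture left (bolt plate at ≈(243,238) full-frame, collet_b beside it at +x), and the console in the middle, with key, button (≈351,227) and rocker (≈382,225) left to right. The side view agrees. I start by shutting the fingers and turning the tool to yaw 101°, which puts tool x along the push direction.

```bash
python3 -m inch '[[[0,0,0,0,0,0,-9.75],[0,0,0,0,0,0,-9.75],[0,0,0,0,0,0,-9.75],[0,0,0,0,0,0,-9.75],[0,0,0,0,0,0,-9.75],[0,0,0,0,0,0,-9.75],[0,0,0,0,0,0,-9.75],[0,0,0,0,0,0,-9.75]]]' 40; python3 -m inch '[[[0,44,37.7,0,0,0,0],[0,44,37.7,0,0,0,0],[0,44,37.7,0,0,0,0],[0,44,37.7,0,0,0,0],[0,44,37.7,0,0,0,0],[0,44,37.7,0,0,0,0],[0,44,37.7,0,0,0,0]]]'
```

```text
time: 2.65
ee_pos: [0.2151, -0.5062, 0.2313]
tcp_rot: [-180.0, 0.0, 101.3]
wrist_force: [0.8, -0.0, 0.9]
opening: -0.0002
grasp_force: 0.0
time: 3.52
ee_pos: [0.4159, -0.1517, 0.2315]
tcp_rot: [180.0, 0.0, 101.0]
wrist_force: [1.7, -0.8, 0.0]
opening: 0.0002
grasp_force: 0.0
```

```bash
python3 -m inch '[[[0,44,37.5,0,0,0,0],[0,44,37.5,0,0,0,0],[0,44,37.5,0,0,0,0],[0,44,37.5,0,0,0,0],[0,43,37,10,0,0,0],[0,0,0,50,0,0,0],[0,0,0,50,0,0,0],[0,0,0,0,0,0,0]]]'; cat > l.py <<'E'
import sys
from h import *
k=sys.argv[1]
cs={n:viewer.camera(n) for n in('top','side')}
o=bot.get_obs();T=o['ee_pos'];print(o['time'],T.round(4),o['tcp_rot'].round(2))
for n,c in cs.items():
    cx,cy=map(float,sys.argv[2:4]) if 0 else proj(c,T)
    x,y=int(min(max(cx-70,0),420)),int(min(max(cy-50,0),315))
    im=cv2.resize(c['pixels'][y:y+105,x:x+140,::-1],None,fx=4,fy=4,interpolation=cv2.INTER_CUBIC) if n=='top' else cv2.resize(c['pixels'][y:y+105,x:x+140,::-1],None,fx=4,fy=4,interpolation=cv2.INTER_CUBIC)
    for i,a in enumerate(sys.argv[3:]):
        p=proj(c,eval(a)); cv2.circle(im,(int((p[0]-x)*4),int((p[1]-y)*4)),3,[(0,0,255),(0,255,0),(255,0,0),(0,255,255)][i%4],-1)
    p=proj(c,T); cv2.circle(im,(int((p[0]-x)*4),int((p[1]-y)*4)),3,(255,0,255),-1)
    cs[n]=im
cv2.imwrite(f'pics/{k}.png',cv2.resize(np.vstack([cs['top'],cs['side']]),(400,600)) if 0 else cv2.resize(np.hstack([cs['top'],cs['side']]),(800,300)))
for pt in sys.argv[2].split(','):
    for n in('top','side'):
        c=viewer.camera(n)
        for m in finder.mark_of(n,pt)[:2]: print(pt,n,round(m['conf'],2),np.round(m['position'],1),atz(c,m['position'],{'bolt_push':.041,'button_top':.077,'rocker_press':.087}[pt]).round(4))
E
python3 l.py b1 bolt_push '(.55,.139,.041)' '(.541,.170,.041)'
```

```text
time: 4.53
ee_pos: [0.5546, 0.0971, 0.1176]
tcp_rot: [-179.6, -0.0, 101.0]
wrist_force: [-0.8, 0.2, 0.9]
opening: 0.0002
grasp_force: 0.0
4.625 [0.5573 0.0972 0.1229] [179.94  -0.   101.01]
bolt_push side 0.47 [272.3 245.4] [0.5563 0.1383 0.041 ]
bolt_push side 0.47 [323.4 167. ] [ 0.5783 -0.2358  0.041 ]
```

View pics/b1.png

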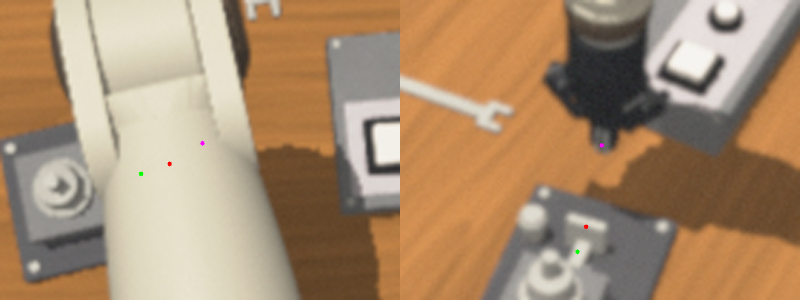

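Side view: the shut fingertips (≈600,145 in the crop) hang in line behind the thumb plate (≈586,225). I lower beside it, then push.

```bash
python3 -m inch '[[[0,0,0,40,0,0,0],[0,0,0,30,0,0,0],[0,0,0,16,0,0,0],[0,0,0,0,0,0,0],[0,15,0,0,0,0,0],[0,10,0,0,0,0,0],[0,5,0,0,0,0,0],[0,0,0,0,0,0,0]]]'; python3 -m inch '[[[0,5,0,0,0,0,0],[0,5,0,0,0,0,0],[0,5,0,0,0,0,0],[0,0,0,0,0,0,0]]]'
```

```text
time: 5.82
ee_pos: [0.5512, 0.1274, 0.0356]
tcp_rot: [180.0, 0.0, 101.1]
wrist_force: [-0.4, -0.4, -0.0]
opening: 0.0002
grasp_force: 0.0
time: 6.32
ee_pos: [0.5483, 0.1419, 0.0353]
tcp_rot: [180.0, -0.0, 101.0]
wrist_force: [-0.5, -0.2, -0.3]
opening: 0.0002
grasp_force: 0.0
```

```bash
python3 -m inch '[[[0,4,0,0,0,0,0],[0,4,0,0,0,0,0]]]'; python3 -m inch '[[[0,4,0,0,0,0,0],[0,3,0,0,0,0,0]]]';python3 -m inch '[[[0,2,0,0,0,0,0],[0,2,0,0,0,0,0]]]'
```

```text
time: 6.58
ee_pos: [0.5468, 0.1493, 0.0353]
tcp_rot: [180.0, 0.0, 101.0]
wrist_force: [0.1, -4.0, 1.2]
opening: 0.0
grasp_force: 1.6
time: 6.82
ee_pos: [0.5454, 0.1564, 0.0353]
tcp_rot: [180.0, 0.0, 101.0]
wrist_force: [0.5, -3.1, 1.5]
opening: -0.0002
grasp_force: 1.6
time: 7.08
ee_pos: [0.5447, 0.1602, 0.0353]
tcp_rot: [180.0, 0.0, 101.0]
wrist_force: [1.6, -7.6, 1.8]
opening: -0.0002
grasp_force: 4.4
```

```bash
python3 -m inch '[[[0,2,0,0,0,0,0],[0,2,0,0,0,0,0]]]'; python3 -m inch '[[[0,2,0,0,0,0,0],[0,0,0,0,0,0,0]]]'
```

```text
time: 7.32
ee_pos: [0.5446, 0.1604, 0.0354]
tcp_rot: [180.0, 0.5, 100.9]
wrist_force: [5.3, -30.5, 2.6]
opening: 0.0001
grasp_force: 15.2
time: 7.58
ee_pos: [0.5446, 0.1604, 0.0354]
tcp_rot: [-180.0, 0.6, 100.8]
wrist_force: [6.9, -33.8, 2.8]
opening: -0.0
grasp_force: 17.3
```

Hard stop at TCP y≈0.160 with about 34 N, as predicted for the home position. I back off, lift and go over to the rocker.

```bash
python3 -m inch '[[[0,-15,0,0,0,0,0],[0,-20,0,0,0,0,0],[0,-5,0,-30,0,0,0],[0,0,0,-45,0,0,0],[0,0,0,-45,0,0,0],[0,-50,-6,0,0,0,0],[0,-50,-6,0,0,0,0],[0,-50,-6,0,0,0,0]]]'; python3 -m inch '[[[0,-50,-6,0,0,0,0],[0,-50,-6,0,0,0,0],[0,-50,-6,0,0,0,0],[0,-50,-6,0,0,0,0],[0,-43,-3,0,0,0,0],[0,0,0,0,0,0,9],[0,0,0,0,0,0,0]]]'; python3 l.py r1 bolt_push,rocker_press '(.584,-.278,.087)' '(.559,-.19,.077)' '(.556,-.1,.077)'
python3 - <<'E'
import cv2,numpy as np
from h import *
for n in('top','side'):
    c=viewer.camera(n); cv2.imwrite(f'pics/{n}1.png',c['pixels'][:,:,::-1])
E
```

```text
time: 8.57
ee_pos: [0.5622, -0.0255, 0.1554]
tcp_rot: [180.0, -0.0, 101.1]
wrist_force: [0.8, 0.5, 0.3]
opening: -0.0002
grasp_force: 0.0
time: 9.45
ee_pos: [0.5819, -0.2683, 0.1549]
tcp_rot: [-180.0, -0.0, 92.0]
wrist_force: [-0.3, 0.0, -0.7]
opening: -0.0001
grasp_force: 0.0
9.55 [ 0.5821 -0.2674  0.1552] [ 1.800e+02 -2.000e-02  9.223e+01]
bolt_push top 0.47 [236.3 239.7] [0.5438 0.161  0.041 ]
bolt_push top 0.19 [208.9 248.9] [0.52  0.245 0.041]
bolt_push side 0.66 [269.6 253.9] [0.5472 0.1689 0.041 ]
rocker_press top 0.44 [381.3 219.3] [ 0.5758 -0.2762  0.087 ]
rocker_press side 0.61 [326.6 149.4] [ 0.589  -0.2725  0.087 ]
```

View pics/r1.png

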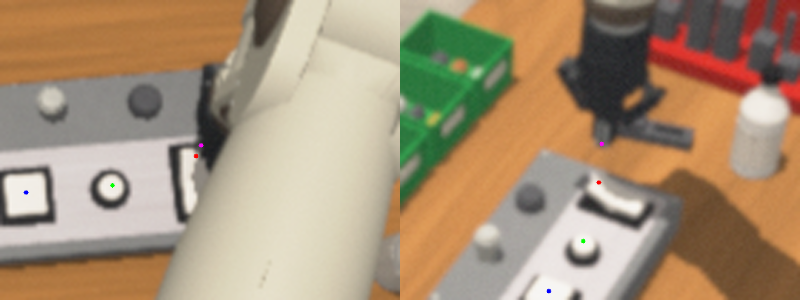

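Side view: the far lobe is under the tip (red dot 599,182), the button dot is on its cap, and the bolt mark has moved about 30 mm. I shift 11 mm and press down.

```bash
python3 -m inch '[[[0,-10.7,1.6,10,0,0,0],[0,0,0,35,0,0,0],[0,0,0,10,0,0,0],[0,0,0,0,0,0,0]]]'; python3 -m inch '[[[0,0,0,5,0,0,0],[0,0,0,5,0,0,0]]]'; python3 -m inch '[[[0,0,0,4,0,0,0],[0,0,0,4,0,0,0]]]'
```

```text
time: 10.55
ee_pos: [0.5837, -0.2783, 0.0995]
tcp_rot: [-179.9, -0.0, 92.0]
wrist_force: [-0.5, 0.1, 1.0]
opening: 0.0001
grasp_force: 0.0
time: 10.8
ee_pos: [0.5846, -0.2785, 0.0911]
tcp_rot: [179.9, 0.0, 92.0]
wrist_force: [0.0, -0.4, 0.1]
opening: 0.0002
grasp_force: 0.0
time: 11.05
ee_pos: [0.5847, -0.2784, 0.0828]
tcp_rot: [179.9, 0.0, 92.0]
wrist_force: [1.5, 0.7, 3.4]
opening: 0.0001
grasp_force: 1.8
```

```bash
python3 -c "
import cv2,numpy as np
a=cv2.imread('pics/top1.png')[200:280,180:280];b=cv2.imread('pics/side1.png')[220:320,220:320]
cv2.imwrite('pics/bolt.png',np.hstack([cv2.resize(a,(400,320),interpolation=2),cv2.resize(b,(320,320),interpolation=2)]))"
```

```text
(no output)
```

View pics/bolt.png

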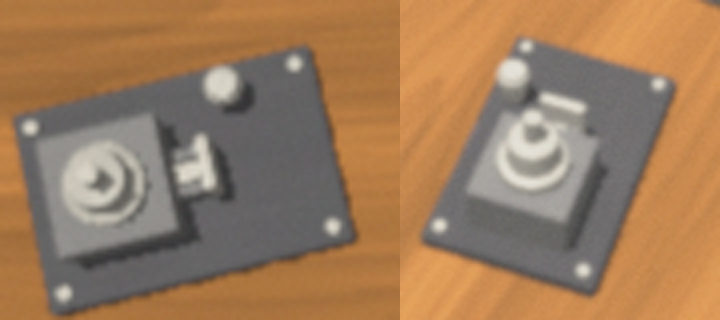

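The bolt plate now sits close to the block (gap of about 25 mm), with holder and collet undisturbed. I keep pressing the rocker.

```bash
python3 -m inch '[[[0,0,0,2,0,0,0],[0,0,0,2,0,0,0]]]'; python3 -m inch '[[[0,0,0,2,0,0,0],[0,0,0,1,0,0,0]]]'
```

```text
time: 11.3
ee_pos: [0.5844, -0.2783, 0.0784]
tcp_rot: [180.0, 0.0, 92.0]
wrist_force: [2.7, 0.3, 3.3]
opening: -0.0003
grasp_force: 1.8
time: 11.55
ee_pos: [0.5845, -0.2783, 0.0779]
tcp_rot: [179.9, 0.1, 92.0]
wrist_force: [-4.6, 3.5, 23.4]
opening: 0.0003
grasp_force: 11.4
```

```bash
python3 -m inch '[[[0,0,0,1,0,0,0],[0,0,0,0,0,0,0],[0,0,0,-20,0,0,0],[0,0,0,-35,0,0,0],[0,45,-11,0,0,0,0],[0,44,-11,0,0,0,0],[0,0,0,0,0,0,0],[0,0,0,0,0,0,0]]]'; python3 l.py n1 button_top,rocker_press '(.559,-.19,.077)' '(.584,-.278,.078)'
```

```text
time: 12.55
ee_pos: [0.5588, -0.1901, 0.1289]
tcp_rot: [-180.0, 0.0, 92.0]
wrist_force: [0.8, -1.0, -0.1]
opening: -0.0001
grasp_force: 0.0
12.65 [ 0.559  -0.1908  0.1289] [-179.96   -0.     91.98]
button_top top 0.54 [349.5 224.6] [ 0.5664 -0.1823  0.077 ]
button_top side 0.38 [321.2 167.9] [ 0.5679 -0.1932  0.077 ]
rocker_press top 0.53 [453.1 257.6] [ 0.452  -0.4732  0.087 ]
rocker_press top 0.51 [271.9 163.2] [0.7672 0.0404 0.087 ]
rocker_press side 0.68 [326.8 149.2] [ 0.5889 -0.2737  0.087 ]
```

View pics/n1.png

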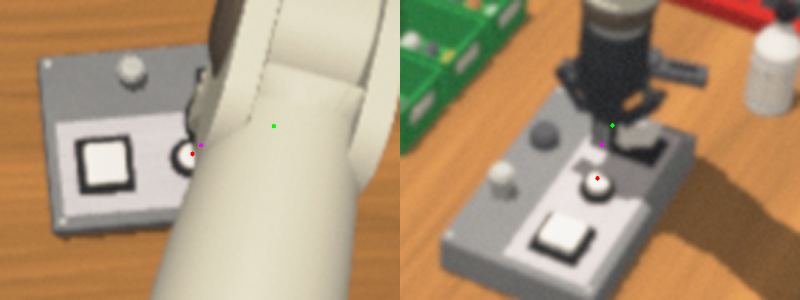

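The rocker's near lobe is now up (≈635,135), so it is over. The button cap centre (597,181) is under the tip's target. Now press, hold and release.

```bash
python3 -m inch '[[[0,1,0,35,0,0,0],[0,0,0,12,0,0,0],[0,0,0,0,0,0,0],[0,0,0,0,0,0,0]]]'; python3 -m inch '[[[0,0,0,6,0,0,0],[0,0,0,4.5,0,0,0],[0,0,0,1,0,0,0],[0,0,0,0,0,0,0]]]'
```

```text
time: 13.55
ee_pos: [0.5594, -0.1893, 0.0834]
tcp_rot: [179.9, 0.0, 92.0]
wrist_force: [-0.3, 0.7, 1.2]
opening: -0.0001
grasp_force: 0.0
time: 14.05
ee_pos: [0.5596, -0.1893, 0.0714]
tcp_rot: [179.9, 0.0, 92.0]
wrist_force: [2.8, -1.7, 4.4]
opening: 0.0002
grasp_force: 2.3
```

```bash
python3 -m inch '[[[0,0,0,2,0,0,0],[0,0,0,0.5,0,0,0],[0,0,0,0,0,0,0],[0,0,0,0,0,0,0],[0,0,0,0,0,0,0],[0,0,0,0,0,0,0],[0,0,0,0,0,0,0],[0,0,0,0,0,0,0]]]'
```

```text
time: 15.05
ee_pos: [0.5597, -0.1893, 0.0709]
tcp_rot: [179.8, 0.1, 92.0]
wrist_force: [-1.4, 0.4, 17.2]
opening: 0.0001
grasp_force: 8.9
```

Bottomed at 17 N for about 0.9 s. I hold 1.1 s more, then release and lift clear.

```bash
python3 -m inch '[[[0,0,0,0,0,0,0],[0,0,0,0,0,0,0],[0,0,0,0,0,0,0],[0,0,0,0,0,0,0],[0,0,0,0,0,0,0],[0,0,0,0,0,0,0],[0,0,0,0,0,0,0],[0,0,0,0,0,0,0]]]'; python3 -m inch '[[[0,0,0,0,0,0,0],[0,0,0,-15,0,0,0],[0,0,0,-50,0,0,0],[0,0,0,-50,0,0,0],[0,0,-40,-30,0,0,0],[0,0,-50,0,0,0,0],[0,0,-50,0,0,0,0],[0,0,-50,0,0,0,0]]]'; python3 -m inch '[[[0,0,-40,0,0,0,0],[0,0,0,0,0,0,0],[0,0,0,0,0,0,0]]]'
python3 - <<'E'
from h import *
t=viewer.camera('top')['pixels'];s=viewer.camera('side')['pixels']
a=cv2.resize(t[150:310,170:490,::-1],(480,240),interpolation=2); b=cv2.resize(s[110:330,200:420,::-1],(320,320),interpolation=2)
a=cv2.copyMakeBorder(a,0,80,0,0,0); cv2.imwrite('pics/end.png',np.hstack([a,b]))
E
```

```text
time: 16.05
ee_pos: [0.5597, -0.1893, 0.0709]
tcp_rot: [179.8, 0.1, 92.0]
wrist_force: [-2.5, -0.5, 18.2]
opening: -0.0001
grasp_force: 8.9
time: 17.05
ee_pos: [0.367, -0.1954, 0.213]
tcp_rot: [-179.9, -0.0, 92.0]
wrist_force: [0.8, -0.6, 0.6]
opening: -0.0001
grasp_force: 0.0
time: 17.42
ee_pos: [0.3292, -0.1972, 0.2133]
tcp_rot: [180.0, -0.0, 92.0]
wrist_force: [0.5, 0.2, 0.9]
opening: 0.0004
grasp_force: 0.0
```

View pics/end.png

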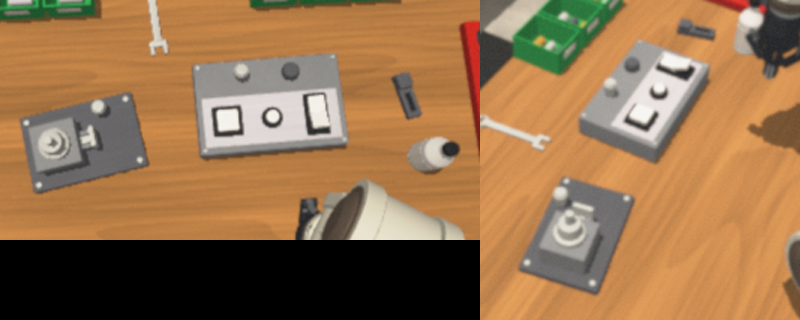

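The bolt is in, the rocker's near lobe is raised, the button is back up, and everything else stands where it did. The arm is clear of it all.

```bash
python3 -c "
from workcell import bot
print(bot.job_done())"
```

```text
the job is handed in; nothing more can be done
None
```

I pushed the bolt fully home, tipped the rocker right over, then held the button at the bottom for about two seconds and let it come back up, without pressing the release key or moving any loose part; the job was handed in at about 17.5 s.

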